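Re-tension the cam clamp on the brass test bar

TASK

The quick-release clamp that holds the brass-coloured test bar is set too slack. Flip its red-balled cam lever fully open (over to the side away from the robot), turn its black adjusting nut clockwise until the yellow pointer end points at the green mark on the dial, then flip the lever back fully closed. Leave the other clamp, with the dark steel bar, untouched.

Things in the scene. Friction and masses are not known exactly. Their poses are not given: they have to be found in the camera images.
- clamp_brass: Clamp fixed to the bench, aluminium base 120 x 150 x 35 mm (x, y, z), a brass-yellow test bar (25 mm wide, top z 55) along y on its +x part, jutting 25 mm past the -y side. Origin: centre of its underside, at bench height; z up, x roughly away from the robot, y left (yaw within 0.3 rad). Adjusting nut on the vertical axis x = y = 0, over a white dial 84 mm across, top at z = 65 mm, with a green mark on its -x side. Lever on the +y side.
- brass_lever (a joint): Cam lever, rad: 10 mm rod with red 24 mm ball, ball centre 85 mm from the hinge. Hinge along the clamp's y through x 0, z 45 mm; swings in the plane y = 95 mm. 0 = closed (start, within 0.08), leaning 0.65 rad to -x, ball at x -51, z 113 mm; grows up and over to 1.3 = open, leaning 0.65 rad to +x, ball at x +51 mm. A stop at each end; stays where left; 2 N at the ball moves it.
- brass_nut (a joint): Adjusting nut, rad, growing clockwise from above. Black grip bar 14 mm thick, 52 mm long, z 73 to 107 mm above the bench, on a 28 mm round foot; one end is yellow (pointer). 0 = pointer to the clamp's -y; 1.571 = to its -x, at the green mark; stops at 0 and 2.2. Starts at 0.1 to 0.7. Friction 0.06 N m, stays where left.
- clamp_steel: The other clamp, not to be touched: same build, sizes and frame as the brass-bar clamp, with its own nut and red-balled lever in the same places (lever closed at the start), but it holds a dark grey steel bar. Origin: centre of its underside.

How it is judged:
By the outcome, as a careful person would: the job done as asked, in the order asked, and still so for the second after the job is handed in, with the robot touching nothing.
It also fails if it takes over 58 s, if anything falls off the work surface, if the arm or the gripper's body presses on something with over 40 N, if the wrist force passes 120 N, or if a joint passes its speed limit or range.

ROBOT

A 6-joint arm with a two-finger parallel gripper is mounted at the origin on the work surface. World frame = base frame: x ahead of the robot, y to its left, z up, the work surface at z = 0. Lengths are in mm, angles in rad, forces in N, time in s.
With the tool pointing down it reaches from about 300 to 750 mm from the base axis. Payload 8.5 kg.
Tool frame: the origin (TCP) lies midway between the tips of the shut fingers; the grasp point (between the pads) lies 19 mm behind it (tcp_to_grasp is the distance from the TCP to the grasp point, in mm); x points along the fingers, y is the direction in which the jaws open and shut, and the axes are right-handed (so a half turn about x gives the same grasp; the last joint's range is limited). The gripper opens to 85 mm and grips with 20 to 120 N. Pads are 22 mm wide; open, the fingers measure 114 mm over their backs; the gripper's body (76 mm by 85 mm) begins 54 mm behind the grasp point. The pads swing forward as they close: fully open they stand 13 mm farther back than shut.
Start: joints at [-1.354, 0.381, 1.297, -0, 1.464, -0.215], TCP at [230.171, -499.502, 231.322] pointing down, gripper open.
Joint ranges: [-3.11, 3.11], [-0.89, 2.33], [0.22, 2.48], [-1.42, 4.56], [0.17, 2.85], [-2.88, 2.88]. Speed limits (rad/s): [2.39, 2.39, 3.14, 3.14, 3.14, 3.14].

INTERFACE

Orientations are given as [roll, pitch, yaw] about the fixed x, y, z axes, in that order (R = Rz(yaw) Ry(pitch) Rx(roll)).
In Python, from station import sense, capture, close_job, recognise, tip_of, tcp_to_grasp gives the robot as it stands.
- The arm moves only by the tool send_rows, never from a script. Its argument "plan" is text: rows parted by semicolons, each of 6 numbers parted by spaces: the shift along the tool's x, y, z in mm, then the turn, a rotation vector about the tool's x, y, z in degrees. In form: x y z wx wy wz; .... A call has exactly 10 rows; each row shifts and turns the commanded pose from where the row before left it, along the tool's axes as they then stand; what a row does not reach is not made up. A row lasts 1/8 s, in which the tool goes at most 62.5 mm and 10.7 degrees, less where a joint would pass 70% of its speed; a pose out of reach is approached as far as the arm can. A call with a gripper value outside its range is refused whole. "jaw" is the closure, from 0 (fully open) to 1 (shut), set as the call begins (left out, the last holds). The fingers move at their own pace and stop on an object; "grip_force" is the grip in N (left out, the last holds). Time passes only in rows, so rows that do not move let the fingers close, or fill a call up. It gives the time, the measured TCP pose, the force and the opening at its end, in the units of the state.
- sense(): the state, without advancing time (a new reading comes with each control period).
- capture(name): name is "scene" or "top"; returns a dict with "frame" (384x512x3 uint8, blue, green, red), "z_map" (384x512 float32, mm along the optical axis (not along the pixel's ray), 0 where there is no reading), "vfov" (degrees; the focal length in pixels is half the picture's height over the tangent of half this angle, whatever the lens; pixels are square), "cx", "cy" (the principal point, pixels), "rvec" (rotation vector, rad) and "tvec" (3), from world to camera coordinates, as OpenCV has them. Camera axes: x right, y down, z forward; pixel columns grow to the right and rows downward; lengths in mm; the calibration is good to about 2 mm. A picture is of the moment at which its call begins.
- close_job(): hands the job in, once; it reports no verdict.
Trained networks look in the newest picture that a camera, given by its name, has taken for a name from the list of things; names that differ only in an ending like _2 or _b are one class to them, and where a whole thing is asked for, a point or a joint stands for the part that bears it (a point fixed in the world has none). Each returns a list of dicts, best first, with "confidence" (0 to 1); they miss things now and then, are a little off and sometimes report something else, mostly with a low value. They report only what shows in the picture. A call takes as long as a camera call.
- recognise(camera, name): "xyz" ([x, y, z] in mm, in world coordinates, good to about 4 mm: the middle of the surface that is visible of it).
- tip_of(camera, name): "xyz" ([x, y, z] in mm, in world coordinates, good to about 4 mm: a listed point, or the origin of a listed thing).
The state is a dict: "t": time; "joint_pos": joint angles; "dq": joint speeds; "tau": joint torques, N m; "tool_pos": TCP position; "ee_rot": TCP orientation; "wrist_force": force on the tool from outside, world axes, zero at the start; "torque": the same for the moment, N m; "opening": opening from 0.0 (shut) to 1.0 (fully open).
Only numpy, scipy, OpenCV 4.12 (cv2) and the standard library are available. Lean on these libraries where they do the work, as an engineer would, in place of code of your own. Each camera call takes 0.05 s, during which the arm holds its last target. There are 200 camera calls.

## Working session

There is one attempt and no reset: what is moved stays moved. The work goes in short steps, Python scripts to look and compute and a tool call to move; the robot and the scene stay as the last step left them, time stands still between calls to the robot, and variables do not carry over. Pictures are saved under pics/ and viewed, about 8 in all and at most 12, crops included, and the job is handed in when it is done.

Besides the shell and the picture viewer there is one more tool, called after ">>>" as name(argument=value, ...) on one line, values as JSON. send_rows: Moves the arm, as the interface text tells. Its arguments: {"type":"object","properties":{"plan":{"type":"string"},"jaw":{"type":"number"},"grip_force":{"type":"number"}},"required":["plan"]}

```bash
mkdir -p pics
cat > h.py <<'E'
import numpy as np,cv2
from station import sense,capture,recognise,tip_of,tcp_to_grasp,close_job
from scipy.spatial.transform import Rotation as R
def K(c):
    f=c["frame"].shape[0]/2/np.tan(np.radians(c["vfov"])/2)
    return f
def cloud(c):
    f=K(c);z=c["z_map"];v,u=np.mgrid[:z.shape[0],:z.shape[1]]
    P=np.stack([(u-c["cx"])*z/f,(v-c["cy"])*z/f,z],-1)
    M=cv2.Rodrigues(np.array(c["rvec"],float))[0]
    return (P-np.array(c["tvec"]).ravel())@M
def proj(c,p):
    f=K(c);k=np.array([[f,0,c["cx"]],[0,f,c["cy"]],[0,0,1]])
    return cv2.projectPoints(np.array(p,float).reshape(-1,3),np.array(c["rvec"],float),np.array(c["tvec"],float),k,None)[0].reshape(-1,2)
E
python3 - <<'E'
from h import *
s=sense();print({k:np.round(v,3) for k,v in s.items()},tcp_to_grasp)
for n in("scene","top"):
    c=capture(n);cv2.imwrite(f"pics/{n}0.png",c["frame"])
    M=cv2.Rodrigues(np.array(c["rvec"],float))[0];print(n,"campos",-M.T@np.array(c["tvec"]).ravel())
    for t in("clamp_brass","brass_lever","brass_nut","clamp_steel"):
        for fn in(recognise,tip_of):
            try:print(t,fn.__name__,[(np.round(d["xyz"]),round(d["confidence"],2)) for d in fn(n,t)])
            except Exception as e:print(t,fn.__name__,e)
E
```

```text
{'t': np.float64(0.0), 'joint_pos': array([-1.354,  0.381,  1.298, -0.   ,  1.464, -0.215]), 'dq': array([ 0.001,  0.   , -0.002, -0.   , -0.001, -0.001]), 'tau': array([ 0.0000e+00, -4.4846e+01, -2.3128e+01, -0.0000e+00,  5.0000e-03,
       -0.0000e+00]), 'tool_pos': array([ 230.102, -499.229,  230.705]), 'ee_rot': array([-1.783,  1.569,  1.79 ]), 'wrist_force': array([-0.416,  0.667, -1.196]), 'torque': array([0.038, 0.018, 0.033]), 'opening': np.float64(1.0)} 18.700000000000003
scene campos [1103.27499764  325.1175818   556.87051789]
clamp_brass call [(array([ 567., -196.,   50.]), 0.63)]
clamp_brass call [(array([ 538., -220.,    5.]), 0.6)]
brass_lever call [(array([ 493., -134.,   79.]), 0.71)]
brass_lever call it knows: clamp_brass, clamp_steel
brass_nut call [(array([ 550., -217.,   88.]), 0.86)]
brass_nut call it knows: clamp_brass, clamp_steel
clamp_steel call [(array([547., 178.,  48.]), 0.58)]
clamp_steel call [(array([513., 163.,  -2.]), 0.88)]
top campos [462.82750105  31.47179366 872.7509976 ]
clamp_brass call [(array([ 536., -207.,   58.]), 0.87)]
clamp_brass call [(array([ 539., -222.,    4.]), 0.63)]
brass_lever call [(array([ 490., -130.,   90.]), 0.7)]
brass_lever call it knows: clamp_brass, clamp_steel
brass_nut call [(array([ 536., -212.,  108.]), 0.67), (array([ 489., -129.,   91.]), 0.46)]
brass_nut call it knows: clamp_brass, clamp_steel
clamp_steel call [(array([509., 160.,  52.]), 0.95)]
clamp_steel call [(array([513., 164.,  -5.]), 0.63)]
```

Run:
```python
from h import *
c=capture("top");P=cloud(c);img=c["frame"].astype(int)
hsv=cv2.cvtColor(c["frame"],cv2.COLOR_BGR2HSV)
X,Y,Z=P[...,0],P[...,1],P[...,2]
roi=(abs(X-538)<130)&(abs(Y+215)<150)&(c["z_map"]>0)
def rep(n,m):
    print(n,m.sum(),np.round(P[m].mean(0),1),np.round(np.median(P[m],0),1),"px",np.argwhere(m).mean(0)[::-1].round())
near=np.hypot(X-538,Y+218)<48
white=roi&near&(hsv[...,1]<40)&(hsv[...,2]>170)&(abs(Z-65)<5);rep("white",white)
(cx,cy),r=cv2.minEnclosingCircle(P[white][:,:2].astype(np.float32));print("circ",cx,cy,r)
g=roi&(hsv[...,0]>40)&(hsv[...,0]<85)&(hsv[...,1]>90);rep("green",g) if g.any() else 0
y=roi&(hsv[...,0]>20)&(hsv[...,0]<36)&(hsv[...,1]>110)&(Z>85);rep("yel",y) if y.any() else 0
nt=roi&near&(Z>98);rep("nuttop",nt)
print(cv2.minAreaRect(P[nt][:,:2].astype(np.float32)))
red=roi&((hsv[...,0]<8)|(hsv[...,0]>172))&(hsv[...,1]>130);rep("red",red);print("maxz",P[red][:,2].max())
b=roi&(abs(Z-35)<5);print(cv2.minAreaRect(P[b][:,:2].astype(np.float32)))
br=roi&(abs(Z-55)<4)&(hsv[...,0]>12)&(hsv[...,0]<36)&(hsv[...,1]>60);rep("bar",br);print(cv2.minAreaRect(P[br][:,:2].astype(np.float32)))
uv=proj(c,[538,-218,60])[0].astype(int);print(uv)
x0=max(0,uv[0]-90);y0=max(0,uv[1]-80)
cr=c["frame"][y0:y0+150,x0:x0+180]
cv2.imwrite("pics/crop0.png",cv2.resize(cr,None,fx=4,fy=4,interpolation=cv2.INTER_CUBIC));print(x0,y0)
```

```text
white 1127 [ 538.1 -215.9   65. ] [ 534.  -214.9   65. ] px [377. 180.]
circ 537.9866333007812 -217.97911071777344 47.92832565307617
green 35 [ 503.9 -228.9   66.1] [ 503.9 -228.9   65.9] px [385. 197.]
yel 112 [ 534.1 -231.9  107.4] [ 534.2 -231.9  107.5] px [393. 179.]
nuttop 247 [ 536.5 -218.5  106.7] [ 536.5 -218.8  107.1] px [386. 178.]
((536.9099731445312, -219.0988311767578), (52.9134635925293, 14.5662841796875), 79.088134765625)
red 134 [ 463.4 -140.8  120.5] [ 463.7 -140.1  123.5] px [347. 219.]
maxz 128.67027011576857
((533.1611328125, -205.94700622558594), (119.93135833740234, 177.54359436035156), 16.308412551879883)
bar 618 [ 580.8 -243.5   55.1] [ 583.8 -257.9   55.1] px [389. 158.]
((576.6287841796875, -232.98426818847656), (24.94573974609375, 150.5408172607422), 16.339277267456055)
[377 179]
287 99
```

View pics/crop0.png

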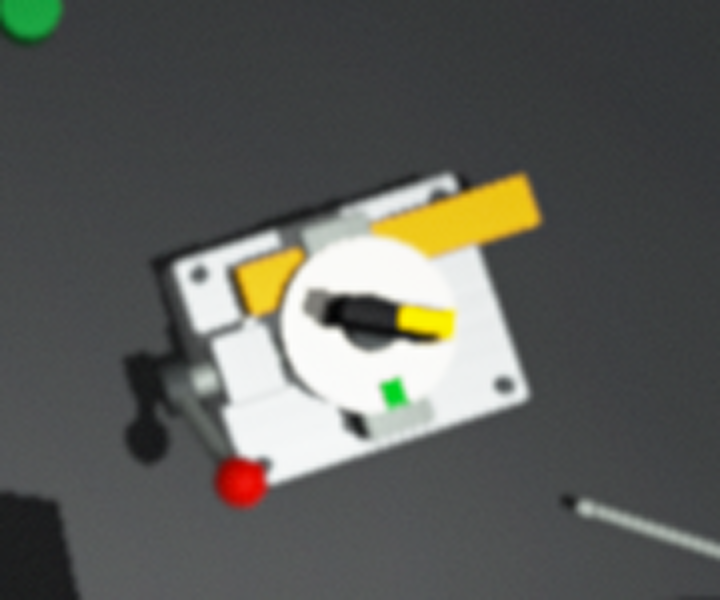

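View pics/scene0.png

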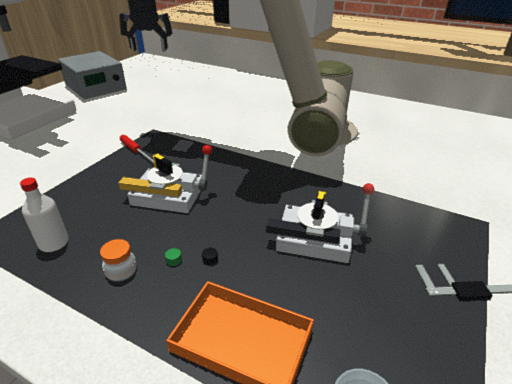

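Run:
```python
from h import *
s=sense();M=R.from_euler("xyz",s["ee_rot"]).as_matrix();print(M.round(3))
print("tool y world ang",np.degrees(np.arctan2(M[1,1],M[0,1])), "clamp yaw 16.3")
c=capture("top");cv2.imwrite("pics/top1.png",c["frame"])
P=cloud(c)
m=(c["z_map"]>0)&(P[...,2]>12)&(abs(P[...,0]-430)<60)&(P[...,1]<-30)&(P[...,1]>-200);print(m.sum(),P[m].min(0) if m.any() else 0,P[m].max(0) if m.any() else 0)
T=s["tool_pos"]
a=np.radians(16.3)
def W(x,y,z):return np.array([537.5+x*np.cos(a)-y*np.sin(a),-218.5+x*np.sin(a)+y*np.cos(a),z])
for p in [(-95,95,200),(-95,95,103),(40,95,103)]:
    print(p,W(*p).round(1),"tool-axis shift from now",(M.T@(W(*p)-T)).round(1))
```

```text
[[ 0.     0.418 -0.908]
 [-0.    -0.908 -0.418]
 [-1.     0.    -0.   ]]
tool y world ang -65.26012199716861 clamp yaw 16.3
439 [ 453.07570354 -199.880405     22.6982798 ] [ 489.86764705 -129.3515442   127.95776867]
(-95, 95, 200) [ 419.7 -154.   200. ] tool-axis shift from now [  31.3 -234.5 -316.7]
(-95, 95, 103) [ 419.7 -154.   103. ] tool-axis shift from now [ 128.3 -234.5 -316.7]
(40, 95, 103) [ 549.2 -116.1  103. ] tool-axis shift from now [ 128.3 -214.7 -450.2]
```

View pics/top0.png

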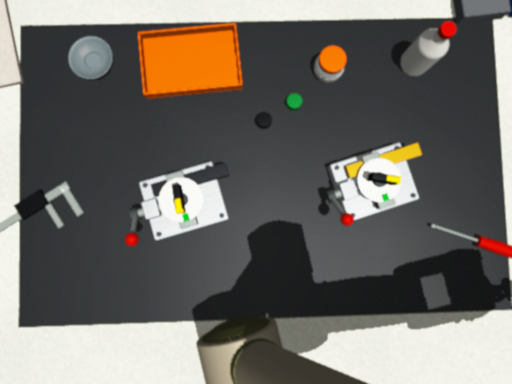

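>>> send_rows(plan="0 0 0 8.4 0 0; 3 -31 -31 0 0 0; 3 -31 -31 0 0 0; 3 -31 -31 0 0 0; 3 -31 -31 0 0 0; 3 -31 -31 0 0 0; 3 -31 -31 0 0 0; 3 -31 -31 0 0 0; 3 -31 -31 0 0 0; 3 -30 -31 0 0 0", jaw=1)

```text
t: 2.05
tool_pos: [420.3, -152.9, 204.4]
ee_rot: [2.307, 1.57, -0.55]
wrist_force: [0.3, -1.4, 0.1]
opening: 0.002
```

```bash
cat >> h.py <<'E'
a=np.radians(16.3);O=np.array([537.5,-218.5,0])
C=R.from_euler("z",16.3,degrees=True).as_matrix()
def st():
    s=sense();M=R.from_euler("xyz",s["ee_rot"]).as_matrix()
    print("t",round(float(s["t"]),2),"clamp pos",(C.T@(s["tool_pos"]-O)).round(1),"tooly clamp ang",np.degrees(np.arctan2(M[1,1],M[0,1])).round(2)-16.3,"tilt",M[:,0].round(3),"F clamp",(C.T@s["wrist_force"]).round(1),"open",round(float(s["opening"]),3),"q6",s["joint_pos"][5].round(2))
    return s
def ball(c):
    P=cloud(c);h=cv2.cvtColor(c["frame"],cv2.COLOR_BGR2HSV);Q=(P-O)@C
    m=((h[...,0]<8)|(h[...,0]>172))&(h[...,1]>130)&(abs(Q[...,1]-95)<40)&(abs(Q[...,0])<100)&(Q[...,2]>60)&(c["z_map"]>0)
    if m.sum()>5: print("ball px",m.sum(),"clamp mean",Q[m].mean(0).round(1),"max z",Q[m][:,2].max().round(1))
    else: print("ball unseen")
E
python3 -c "
from h import *
st();ball(capture('top'));ball(capture('scene'))"
```

```text
t 2.05 clamp pos [-94.1  95.8 204.4] tooly clamp ang -89.96 tilt [ 0. -0. -1.] F clamp [-0.1 -1.4  0.1] open 0.002 q6 0.67
ball px 121 clamp mean [-48.2  96.1 123.5] max z 129.1
ball px 72 clamp mean [-40.6  94.5 119.2] max z 127.0
```

>>> send_rows(plan="20 0 0 0 0 0; 21 0 0 0 0 0; 21 0 0 0 0 0; 21 0 0 0 0 0; 20 0 0 0 0 0; 0 0 -10 0 0 0; 0 0 -12 0 0 0; 0 0 -12 0 0 0; 0 0 -12 0 0 0; 0 0 -12 0 0 0")

```text
t: 3.4
tool_pos: [476.3, -137.6, 101.6]
ee_rot: [2.491, 1.57, -0.365]
wrist_force: [-2.5, -1.5, 1.0]
opening: 0.001
```

```bash
python3 -c "
from h import *
st();ball(capture('top'));ball(capture('scene'))"
```

```text
t 3.4 clamp pos [-36.   94.8 101.6] tooly clamp ang -89.95 tilt [ 0.001 -0.    -1.   ] F clamp [-2.8 -0.8  1. ] open 0.001 q6 0.76
ball unseen
ball px 81 clamp mean [ -5.7  95.1 133. ] max z 142.3
```

>>> send_rows(plan="0 0 -9 0 0 0; 0 0 -9 0 0 0; 0 0 -9 0 0 0; 0 0 -9 0 0 0; 0 0 -9 0 0 0; 0 0 -9 0 0 0; 0 0 -3 0 0 0; 0 0 -3 0 0 0; 0 0 -3 0 0 0; 0 0 -1 0 0 0")

```text
t: 4.75
tool_pos: [536.9, -119.9, 101.4]
ee_rot: [2.521, 1.571, -0.335]
wrist_force: [-2.2, -0.6, -0.9]
opening: 0.002
```

```bash
python3 -c "
from h import *
st();ball(capture('top'));ball(capture('scene'))"
```

```text
t 4.75 clamp pos [ 27.1  94.8 101.4] tooly clamp ang -89.96 tilt [ 0. -0. -1.] F clamp [-2.3  0.  -0.9] open 0.002 q6 0.85
ball unseen
ball px 80 clamp mean [ 56.3  95.3 119.6] max z 126.7
```

>>> send_rows(plan="0 0 -1 0 0 0; 0 0 -1 0 0 0; 0 0 -1 0 0 0; 0 0 -1 0 0 0; 0 0 0 0 0 0; 0 0 0 0 0 0; 0 0 0 0 0 0; 0 0 0 0 0 0; 0 0 0 0 0 0; 0 0 0 0 0 0")

```text
t: 6.1
tool_pos: [539.7, -119.0, 101.2]
ee_rot: [-0.182, 1.569, -3.038]
wrist_force: [-6.7, -2.7, 1.5]
opening: -0.001
```

```bash
python3 -c "
from h import *
st();ball(capture('scene'))"
```

```text
t 6.1 clamp pos [ 30.1  94.9 101.2] tooly clamp ang -89.96 tilt [-0.002 -0.    -1.   ] F clamp [-7.2 -0.7  1.5] open -0.001 q6 0.86
ball px 78 clamp mean [ 59.2  95.5 118.4] max z 124.9
```

>>> send_rows(plan="0 0 -1 0 0 0; 0 0 -1 0 0 0; 0 0 -1 0 0 0; 0 0 0 0 0 0; 0 0 0 0 0 0; 0 0 0 0 0 0; 0 0 0 0 0 0; 0 0 0 0 0 0; 0 0 0 0 0 0; 0 0 0 0 0 0")

```text
t: 7.4
tool_pos: [540.2, -118.8, 101.0]
ee_rot: [-0.157, 1.562, -3.014]
wrist_force: [-17.6, -6.8, 6.6]
opening: 0.0
```

```bash
python3 -c "
from h import *
st();ball(capture('scene'))"
```

```text
t 7.4 clamp pos [ 30.6  94.9 101. ] tooly clamp ang -89.96 tilt [-0.008 -0.001 -1.   ] F clamp [-18.8  -1.6   6.6] open 0.0 q6 0.86
ball px 81 clamp mean [ 59.4  95.3 119.2] max z 208.6
```

>>> send_rows(plan="0 0 10 0 0 0; 0 0 10 0 0 0; -27 0 0 0 0 0; -27 0 0 0 0 0; -27 0 0 0 0 0; -27 0 0 0 0 0; 0 24 4 0 0 0; 0 24 4 0 0 0; 0 24 3 0 0 0; 0 23 3 0 0 0")

```text
t: 8.7
tool_pos: [537.7, -220.3, 208.9]
ee_rot: [-1.112, 1.57, 2.314]
wrist_force: [0.3, -0.4, -0.4]
opening: 0.005
```

>>> send_rows(plan="0 0 0 -9 0 0; 0 0 0 -9 0 0; 0 0 0 -9 0 0; 0 0 0 -9 0 0; 0 0 0 -9 0 0; 0 0 0 -9 0 0; 0 0 0 -8.8 0 0; 0 0 0 0 0 0; 0 0 0 0 0 0; 0 0 0 0 0 0", jaw=0.35)

```text
t: 9.95
tool_pos: [537.6, -218.8, 209.2]
ee_rot: [-2.095, 1.571, 2.426]
wrist_force: [0.2, 1.0, -0.5]
opening: 0.648
```

```bash
python3 -c "
from h import *
s=st();ball(capture('scene'));c=capture('top');ball(c)
cs=capture('scene');cv2.imwrite('pics/s1.png',cv2.resize(cs['frame'][100:260,80:320],None,fx=3,fy=3))
M=R.from_euler('xyz',s['ee_rot']).as_matrix();print(M.T@(O-s['tool_pos']))"
```

```text
t 9.95 clamp pos [ -0.   -0.3 209.2] tooly clamp ang -27.26 tilt [-0.  0. -1.] F clamp [ 0.5  0.9 -0.5] open 0.648 q6 -0.4
ball px 79 clamp mean [ 59.4  95.6 118.1] max z 125.4
ball px 134 clamp mean [ 50.7  95.9 120.8] max z 126.1
[ 2.09244325e+02 -1.35013057e-01 -2.99879211e-01]
```

View pics/s1.png

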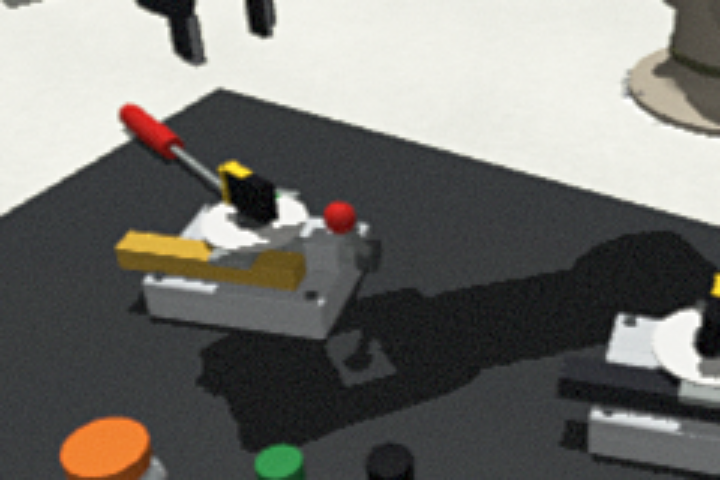

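>>> send_rows(plan="17 0 0 0 0 0; 17 0 0 0 0 0; 17 0 0 0 0 0; 17 0 0 0 0 0; 17 0 0 0 0 0; 16 0 0 0 0 0; 16 0 0 0 0 0; 15 0 0 0 0 0; 0 0 0 0 0 0; 0 0 0 0 0 0")

```text
t: 11.35
tool_pos: [537.9, -218.9, 77.8]
ee_rot: [1.172, 1.57, -0.588]
wrist_force: [-0.7, 1.1, 0.6]
opening: 0.652
```

>>> send_rows(plan="0 0 0 0 0 0; 0 0 0 0 0 0; 0 0 0 0 0 0; 0 0 0 0 0 0; 0 0 0 0 0 0; 0 0 0 0 0 0; 0 0 0 0 0 0; 0 0 0 0 0 0; 0 0 0 0 0 0; 0 0 0 0 0 0", jaw=1, grip_force=25)

```text
t: 12.6
tool_pos: [539.1, -219.1, 78.0]
ee_rot: [1.422, 1.567, -0.338]
wrist_force: [6.2, -0.7, -1.1]
opening: 0.164
```

```bash
python3 -c "
from h import *
s=st();print(s['torque'])"
```

```text
t 12.6 clamp pos [ 1.4 -1.  78. ] tooly clamp ang -27.17 tilt [ 0.004 -0.001 -1.   ] F clamp [ 5.8 -2.5 -1.1] open 0.164 q6 -0.4
[ 0.03389947 -0.83047087 -0.0991288 ]
```

>>> send_rows(plan="0 1.5 0 0 0 0; 0 0 0 7 0 0; 0 0 0 7 0 0; 0 0 0 7 0 0; 0 0 0 7 0 0; 0 0 0 7 0 0; 0 0 0 7 0 0; 0 0 0 7 0 0; 0 0 0 7 0 0; 0 0 0 0 0 0")

```text
t: 13.85
tool_pos: [539.1, -218.9, 78.0]
ee_rot: [2.506, 1.57, -0.233]
wrist_force: [0.2, 0.3, 5.7]
opening: 0.16
```

```bash
python3 -c "
from h import *
s=st();print(s['torque'])"
```

```text
t 13.85 clamp pos [ 1.4 -0.8 78. ] tooly clamp ang -83.24 tilt [ 0. -0. -1.] F clamp [0.2 0.2 5.7] open 0.16 q6 0.58
[ 0.3109782   0.15504051 -0.05289811]
```

>>> send_rows(plan="0 0 0 3.4 0 0; 0 0 0 3.4 0 0; 0 0 0 0 0 0; 0 0 0 0 0 0; 0 0 0 0 0 0; 0 0 0 0 0 0; 0 0 0 0 0 0; 0 0 0 0 0 0; 0 0 0 0 0 0; 0 0 0 0 0 0")

```text
t: 15.1
tool_pos: [539.1, -218.8, 78.0]
ee_rot: [2.832, 1.57, -0.025]
wrist_force: [-0.3, 1.8, 5.8]
opening: 0.159
```

>>> send_rows(plan="0 0 0 0 0 0; 0 0 0 0 0 0; 0 0 0 0 0 0; 0 0 0 0 0 0; 0 0 0 0 0 0; -20 0 0 0 0 0; -30 0 0 0 0 0; -35 0 0 0 0 0; -35 0 0 0 0 0; -20 0 0 0 0 0", jaw=0.5)

```text
t: 16.35
tool_pos: [539.3, -219.1, 219.3]
ee_rot: [2.268, 1.568, -0.588]
wrist_force: [0.6, 0.6, 0.0]
opening: 0.503
```

>>> send_rows(plan="0 -24 -16 0 0 0; 0 -24 -16 0 0 0; 0 -24 -16 0 0 0; 0 -23 -16 0 0 0; 0 0 -16 0 0 0; 0 0 -16 0 0 0; 0 0 0 0 0 0; 0 0 0 0 0 0; 0 0 0 0 0 0; 0 0 0 0 0 0", jaw=1)

```text
t: 17.6
tool_pos: [604.2, -101.0, 217.5]
ee_rot: [2.201, 1.571, -0.655]
wrist_force: [-0.4, -0.4, 0.5]
opening: 0.0
```

```bash
cat > nut.py <<'E'
from h import *
s=st();c=capture('top');ball(c)
P=cloud(c);Q=(P-O)@C;h=cv2.cvtColor(c['frame'],cv2.COLOR_BGR2HSV);ok=c['z_map']>0
m=ok&(np.hypot(Q[...,0],Q[...,1])<38)&(Q[...,2]>98)&(Q[...,2]<115)
print(m.sum(),cv2.minAreaRect(Q[m][:,:2].astype(np.float32)))
y=m&(h[...,0]>20)&(h[...,0]<36)&(h[...,1]>110);print("yel",y.sum(),Q[y].mean(0).round(1),"all",Q[m].mean(0).round(1))
d=Q[y].mean(0)-Q[m].mean(0);print("nut angle deg",np.degrees(np.arctan2(-d[0],-d[1])))
ev,U=np.linalg.eigh(np.cov(Q[m][:,:2].T));u=U[:,1];print("pca",np.degrees(np.arctan2(u[1],u[0])))
g=ok&(h[...,0]>40)&(h[...,0]<85)&(h[...,1]>90)&(np.hypot(Q[...,0],Q[...,1])<45);print("green",g.sum(),Q[g].mean(0).round(1) if g.any() else '')
b=ok&(abs(Q[...,2]-55)<4)&(h[...,0]>12)&(h[...,0]<36)&(h[...,1]>60)&(abs(Q[...,0])<130)&(abs(Q[...,1])<150);print("bar",cv2.minAreaRect(Q[b][:,:2].astype(np.float32)))
uv=proj(c,[538,-218,60])[0].astype(int)
cr=c["frame"][uv[1]-60:uv[1]+60,uv[0]-80:uv[0]+80]
import sys
cv2.imwrite(sys.argv[1],cv2.resize(cr,None,fx=5,fy=5,interpolation=cv2.INTER_CUBIC))
E
python3 nut.py pics/n1.png
```

```text
t 17.6 clamp pos [ 97.   94.1 217.5] tooly clamp ang -89.98 tilt [ 0. -0. -1.] F clamp [-0.5 -0.3  0.5] open 0.0 q6 0.93
ball unseen
0 ((0.0, 0.0), (0.0, 0.0), 0.0)
yel 0 [nan nan nan] all [nan nan nan]
nut angle deg nan
pca nan
green 0 
bar ((40.273616790771484, -36.894107818603516), (22.54842758178711, 10.732427597045898), 88.81101989746094)nut.py:6: RuntimeWarning: Mean of empty slice.
  y=m&(h[...,0]>20)&(h[...,0]<36)&(h[...,1]>110);print("yel",y.sum(),Q[y].mean(0).round(1),"all",Q[m].mean(0).round(1))
  ret = um.true_divide(
nut.py:7: RuntimeWarning: Mean of empty slice.
  d=Q[y].mean(0)-Q[m].mean(0);print("nut angle deg",np.degrees(np.arctan2(-d[0],-d[1])))
  avg = a.mean(axis, **keepdims_kw)
nut.py:8: RuntimeWarning: Degrees of freedom <= 0 for slice
  ev,U=np.linalg.eigh(np.cov(Q[m][:,:2].T));u=U[:,1];print("pca",np.degrees(np.arctan2(u[1],u[0])))
  c *= np.true_divide(1, fact)
  c *= np.true_divide(1, fact)
```

View pics/n1.png

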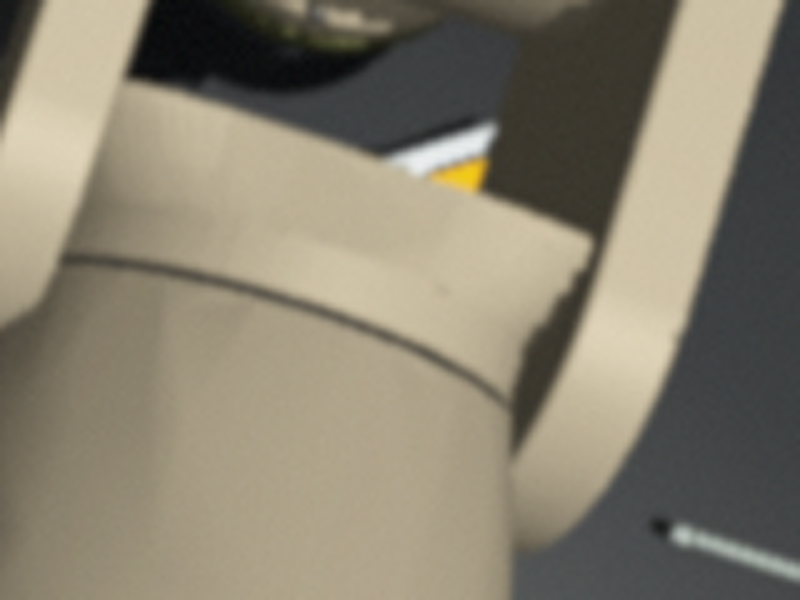

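>>> send_rows(plan="-5 -40 0 0 0 0; -5 -40 0 0 0 0; 0 -40 0 0 0 0; 0 -40 0 0 0 0; 0 -30 0 0 0 0; 0 0 0 0 0 0; 0 0 0 0 0 0; 0 0 0 0 0 0; 0 0 0 0 0 0; 0 0 0 0 0 0")

```text
t: 18.9
tool_pos: [551.1, 81.1, 227.3]
ee_rot: [-0.42, 1.571, 3.006]
wrist_force: [-0.4, 0.4, -0.2]
opening: -0.0
```

```bash
python3 nut.py pics/n2.png
```

```text
t 18.9 clamp pos [ 97.2 283.8 227.3] tooly clamp ang -89.99 tilt [-0.  0. -1.] F clamp [-0.3  0.5 -0.2] open -0.0 q6 1.22
ball px 129 clamp mean [ 51.   96.1 121. ] max z 126.4
256 ((-0.5810146331787109, 0.4214968681335449), (52.30696487426758, 15.352421760559082), 0.3912711441516876)
yel 117 [-12.6   1.1 107.5] all [ -1.    1.3 106.6]
nut angle deg 89.03396894234888
pca 179.9955353263912
green 43 [-33.3   0.4  69.1]
bar ((33.42986297607422, -24.793190002441406), (25.06765365600586, 150.4029998779297), 0.11355728656053543)
```

View pics/n2.png

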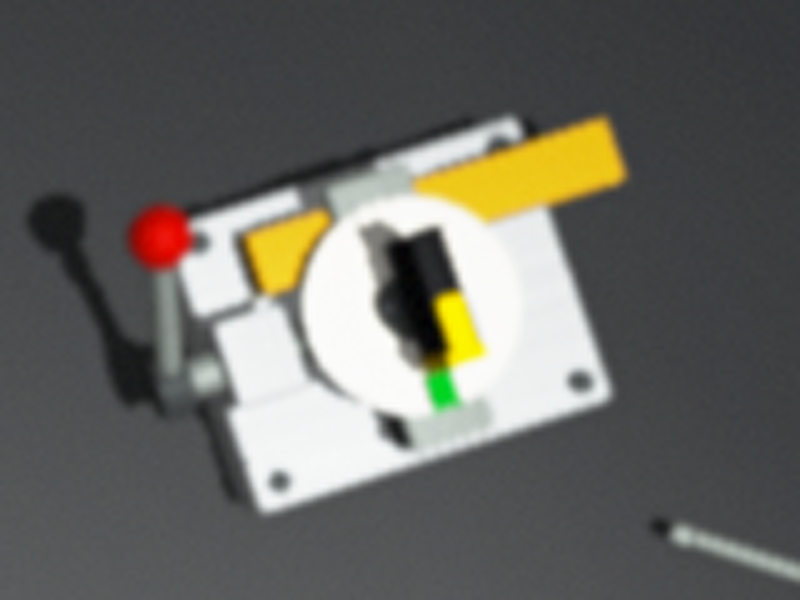

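>>> send_rows(plan="0 40 0 0 0 0; 0 40 0 0 0 0; 0 40 0 0 0 0; 0 40 0 0 0 0; 0 29 0 0 0 0; 25 0 0 0 0 0; 25 0 0 0 0 0; 25 0 0 0 0 0; 25 0 0 0 0 0; 25 0 0 0 0 0")

```text
t: 20.2
tool_pos: [604.2, -99.9, 101.5]
ee_rot: [2.327, 1.571, -0.53]
wrist_force: [-0.2, 0.6, -1.1]
opening: -0.004
```

```bash
python3 -c "
from h import *
st()"
```

```text
t 20.2 clamp pos [ 97.3  95.1 101.5] tooly clamp ang -89.97 tilt [ 0. -0. -1.] F clamp [-0.   0.7 -1.1] open -0.004 q6 0.93
```

>>> send_rows(plan="0 0 10 0 0 0; 0 0 10 0 0 0; 0 0 10 0 0 0; 0 0 10 0 0 0; 0 0 10 0 0 0; 0 0 10 0 0 0; 0 0 10 0 0 0; 0 0 10 0 0 0; 0 0 10 0 0 0; 0 0 10 0 0 0")

```text
t: 21.45
tool_pos: [507.3, -128.0, 102.0]
ee_rot: [-0.818, 1.57, 2.609]
wrist_force: [3.4, 0.7, -1.6]
opening: 0.001
```

>>> send_rows(plan="0 0 6 0 0 0; 0 0 6 0 0 0; 0 0 5 0 0 0; 0 0 4 0 0 0; 0 0 3 0 0 0; 0 0 2 0 0 0; 0 0 2 0 0 0; 0 0 1 0 0 0; 0 0 0 0 0 0; 0 0 0 0 0 0")

```text
t: 22.7
tool_pos: [484.0, -135.2, 102.5]
ee_rot: [3.018, 1.562, 0.16]
wrist_force: [20.8, 9.2, -10.6]
opening: 0.007
```

```bash
python3 -c "
from h import *
st();ball(capture('top'));ball(capture('scene'))"
```

```text
t 22.7 clamp pos [-27.9  94.9 102.5] tooly clamp ang -90.0 tilt [ 0.009  0.001 -1.   ] F clamp [ 22.5   3.  -10.6] open 0.007 q6 0.77
ball unseen
ball px 8 clamp mean [-42.5 104.3 119.8] max z 131.5
```

>>> send_rows(plan="0 0 -10 0 0 0; 0 0 -12 0 0 0; -30 0 0 0 0 0; -30 0 0 0 0 0; -35 0 0 0 0 0; -35 0 0 0 0 0; 0 -40 0 0 0 0; 0 -40 0 0 0 0; 0 -40 0 0 0 0; 0 -40 0 0 0 0")

```text
t: 24.05
tool_pos: [456.0, 24.7, 232.4]
ee_rot: [0.222, 1.57, -2.635]
wrist_force: [0.4, 0.1, -0.2]
opening: -0.0
```

```bash
python3 nut.py pics/n3.png; python3 -c "
from h import *
ball(capture('scene'))"
```

```text
t 24.05 clamp pos [-10.  256.3 232.4] tooly clamp ang -89.98 tilt [-0.001 -0.    -1.   ] F clamp [ 0.5 -0.  -0.2] open -0.0 q6 1.08
ball px 132 clamp mean [-51.7  96.1 121.1] max z 126.5
253 ((-0.5595073699951172, 0.35550928115844727), (52.22152328491211, 15.597209930419922), 1.118642807006836)
yel 120 [-12.8   1.1 107.1] all [ -1.1   1.1 106.4]
nut angle deg 90.17151632277886
pca 179.74627542375458
green 43 [-32.6   0.4  69. ]
bar ((33.48286437988281, -25.320068359375), (25.006916046142578, 150.8766632080078), 0.042108628898859024)
ball px 71 clamp mean [-43.2  94.3 117.3] max z 125.3
```

View pics/n3.png

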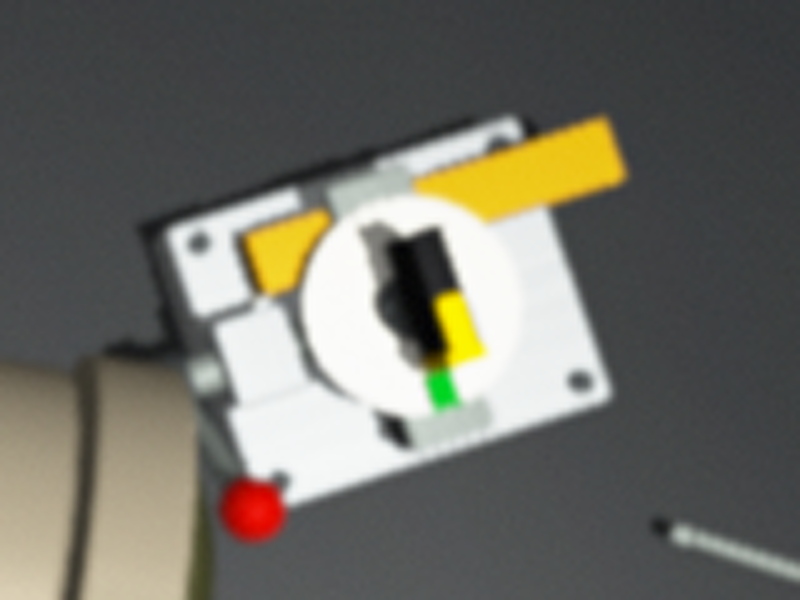

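```bash
python3 -c "
from h import *
s=st();print(np.abs(s['dq']).max());print(close_job())"
```

```text
t 24.15 clamp pos [-10.2 258.  232.6] tooly clamp ang -89.77 tilt [-0.001  0.    -1.   ] F clamp [-0.1  0.4 -0. ] open -0.002 q6 1.08
0.059943594905846435
the job is handed in; nothing more can be done
None
```

The brass clamp is reset and the job is handed in at t ≈ 24 s. I flipped the lever open to its stop, turned the nut about 63° clockwise onto the green mark, and flipped the lever back to its closed stop.

| Check | Measured | Target |
|---|---|---|
| Lever open, ball x | about +51 mm, push force up to 19 N at the stop | +51 mm |
| Nut angle | 89–90° by three estimates; one rectangle fit was about 1° off | 90° (green mark) |
| Lever closed, ball x | −51.7 mm, push force up to 22 N at the stop | −51 mm |

- **Final state:** the arm stood clear and the wrist force was about zero at hand-in. The arm was still settling slightly then, at no more than 0.06 rad/s.
- **Steel clamp:** no move was made against it, but I did not measure it again at the end. The tool passed near it at about 230 mm height, well above its lever.
- **Failed check:** one nut check gave no reading because the arm blocked the top camera. I moved the arm aside and repeated it.

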